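# Proof-pull a moulded hanger hook on the bench gauge

### The job

Take the orange hanger hook out of the open mould, hook it over the upright pin of the blue bench pull gauge and pull with it until the red pointer stands on the green clip; hold it there for about two seconds and do not pull well past the clip. Then ease the gauge back to zero without letting it snap back, unhook the hanger and put it in the blue bin. Leave the clip, the glue bottle, the lampshade and the tape ring where they are.

Things in the scene. Friction and masses are not known exactly. Their poses are not given: they have to be found in the camera images.
- hook: Orange moulded hanger hook lying flat in the mould, 110 mm long (x), 16 thick (z, underside z = 0), 30-60 g. Origin: underside, mid-shank. Shank 16 wide in y, along x, free to grip from x = -18 to +20. Open bowl at the +x end, round eye at the -x end (centre x = -32, outer radius 14, hole radius 6). Frame parallel to the mould's at the start.
- bowl (a point): Centre of the hook's open bowl, at x = 42, y = 0, z = 8 of the hook. Inner radius 12, outer 22. The band leaves the shank, runs round the +y side and the +x end and stops at a tip 60 degrees toward -y of +x, so the mouth (about 15 mm wide) opens to -y beside the shank. Pulled toward -x, the hook bears on a pin with the inside of its +x end.
- mould: Aluminium book mould, fixed, lying open. Origin on the bench under the hook's starting origin, z up. Half with the hook: x -64 to 82, y -42 to 42, top z = 40; cavity 6 deep in the hook's outline, 2 mm play, so the hook stands 10 proud. Guide pins 8 dia, 9 high at x -52 and 70, y -31 and 31. Empty half of equal height: y 46 to 130. Wooden handles 22 dia to x = 177 at y = -22 and 110.
- gauge: Blue bench pull gauge, screwed down: spring in a housing 180 x 56 mm, top at z = 53, on a dark base plate 230 x 84. Origin on the bench under the housing's middle; x points along the housing away from the pull, so the slide is pulled out toward -x. The white scale on top has a black line every 10 mm (2 N each).
- gauge_slide (a joint): How far the sprung slide of the gauge is pulled out, m: 0 = home (zero), 0.1 = end stop. The spring pulls it back with 1.2 N at 0 plus 200 N/m (about 13 N at 0.06); let go, it snaps back.
- pin (a point): Middle, 53 above the bench, of the upright steel pin on the slide, which the hook goes round: 10 dia, free from 39 to 70 above the bench, open on top. A flat bar 14 wide (top 36 above the bench) joins it to the housing. Axes as the gauge's: pulled, the pin moves to -x; at home it is 145 in front (-x) of the gauge's origin, 43 in front of the housing's nose.
- pointer (a point): Tip of the red pointer, a thin bar across the scale on top of the gauge, fixed to the slide; it moves toward the pin end (-x of the gauge) as far as the slide is pulled. z = 58 above the bench. Axes as the gauge's.
- set_clip (a joint): Where the green clip is set on the scale, m: the pointer stands over the middle of the clip when gauge_slide equals this value. Stiff; it is to stay where it is.
- clip_mark (a point): Point over the middle of the green clip, 12 mm wide along the scale, on the +y edge of the scale; the pointer passes just over it. Axes as the gauge's.
- bin_blue: Low blue open bin, fixed, 130 (x) x 180 (y) x 45 high, walls and floor 4 mm, empty. Origin at the centre of its underside.
- bin_yellow: Yellow bin of the same size for rejects, holding broken pieces of hooks. Not used.
- glue: White glue bottle, 52 dia, 150 high, standing loose. Origin at the centre of its underside. Bystander.
- shade: Small yellow bowl-shaped lampshade, 90 dia, 70 high, loose. Origin at the centre of its underside. Bystander.
- tape: Cardboard tape ring, 96 dia, 24 high, lying loose. Origin at the centre of its underside. Bystander.
Not all that is in view belongs to the job. What is meant by the hook is not purple, and is the smaller of those in its own colour.

How it is judged:
On the way, in this order (a step that is already met when the one before it is completed fails the run):
1. the hook is lifted clear of the mould cavity (its underside at least 12 mm above the mould's top face) (z of hook in the frame of mould above 0.052 m), for 0.1 s.
2. the pointer is held within 6 mm of the middle of the green clip for 1.5 s, pulled by the hook (over 3 N on the gauge), not by the fingers (under 2 N) (x of pointer in the frame of clip_mark between -0.006 and 0.006 m and contact force between hook and gauge above 3 N and contact force between the fingers and gauge below 2 N), for 1.5 s.
3. the gauge is back at zero (within 4 mm) (value of joint gauge_slide below 0.004 m), for 0.1 s.
At the end, for the whole second after the job is handed in: The hook rests in the blue bin (its origin within 50 mm in x and 75 mm in y of the bin's centre and below 30 mm above the bin's underside), still (under 0.02 m/s) and released, and the gauge is at zero within 4 mm (x of hook in the frame of bin_blue between -0.05 and 0.05 m and y of hook in the frame of bin_blue between -0.075 and 0.075 m and z of hook in the frame of bin_blue between -0.005 and 0.03 m and linear speed of hook below 0.02 m/s and value of joint gauge_slide below 0.004 m); the robot touches nothing.
It fails at once if the gauge is pulled well past the clip (pointer more than 13 mm beyond its middle) (x of pointer in the frame of clip_mark below -0.013 m).
It fails at once if the gauge snaps back (slide returns faster than 0.3 m/s) (velocity of joint gauge_slide below -0.3 m/s).
It fails at once if the green clip is shifted by more than 3 mm (distance of clip_mark from where it was at the start of the episode above 0.003 m).
It fails at once if the glue bottle, lampshade or tape ring is moved by more than 25 mm (distance of any of glue, shade, tape from where it was at the start of the episode above 0.025 m).
It also fails if it takes over 58 s, if anything falls off the work surface, if the arm or the gripper's body presses on something with over 40 N, if the wrist force passes 120 N, or if a joint passes its speed limit or range.

### The arm

A 6-joint arm with a two-finger parallel gripper is mounted at the origin on the work surface. World frame = base frame: x ahead of the robot, y to its left, z up, the work surface at z = 0. Lengths are in m, angles in rad, forces in N, time in s.
With the tool pointing down it reaches from about 0.25 to 0.775 m from the base axis. Payload 4 kg.
Tool frame: the origin (TCP) lies midway between the tips of the shut fingers; the grasp point (between the pads) lies 19 mm behind it; z points along the fingers, y is the line along which they close (so a half turn about z gives the same grasp; the last joint's range is limited). The gripper opens to 94 mm and grips with 3 to 60 N. Pads are 16 mm wide; open, the fingers measure 119 mm over their backs; the gripper's body (75 mm by 177 mm) begins 78 mm behind the grasp point.
Start: joints at [-1.205, 0.087, 1.371, -0, 1.684, -0.103], TCP at [0.248, -0.491, 0.206] pointing down, gripper open.
Joint ranges: [-3.1, 3.1], [-0.76, 2.03], [0.27, 2.55], [-1.08, 4.22], [0.17, 2.65], [-2.57, 2.57]. Speed limits (rad/s): [2.79, 2.79, 3.14, 3.14, 3.14, 3.14].

### API

Orientations are given as [roll, pitch, yaw] about the fixed x, y, z axes, in that order (R = Rz(yaw) Ry(pitch) Rx(roll)).
In Python, from bench import robot gives the robot as it stands. The module is installed in compiled form; this text tells all that it offers.
- The arm moves only by the tool arm_command, never from a script. Its argument "targets" is a list of rows, each a list of 4 numbers: the shift along the world's x, y, z as a fraction of full scale, then the turn about the world's z as a fraction of full scale. A call has 1 to 8 rows; each row is the pose to reach, as a shift and turn from the pose commanded when the call began; what a row does not reach only later rows make up. Full scale, the value 1, is 0.5 m for a shift and 120 degrees for a turn. A row lasts 1/12 s, in which the tool goes at most 41.7 mm and 7.16 degrees, less where a joint would pass 70% of its speed; a pose out of reach is approached as far as the arm can. A call with a number of a shift or a turn outside -1 to 1 is refused whole. A call with a gripper value outside its range is refused whole. "claw" is the closure, from 0 (fully open) to 1 (shut), set as the call begins (left out, the last holds). The fingers move at their own pace and stop on an object; the grip force is fixed at half the most. Time passes only in rows, so rows that repeat a pose let the fingers close. It gives the time, the measured TCP pose, the force, the opening and the grip force at its end, in the units of the state.
- robot.get_obs(): the state, without advancing time (a new reading comes with each control period).
- robot.snapshot(name): name is "scene" or "top" or "wrist"; returns the picture (420x560x3 uint8, red, green, blue); there is no depth.
- robot.camera_info(name): a dict with "vfov" (degrees; the focal length in pixels is half the picture's height over the tangent of half this angle, whatever the lens; pixels are square), "cx", "cy" (the principal point, pixels), "k1" (the pictures are not rectified: a ray, as slopes to the right and down, at radius r is drawn at 1 + k1 r^2 times it, then the intrinsics apply), "extrinsics" (4x4, takes a point from camera to world coordinates); the wrist camera has in their place "T_tool_cam" (4x4, takes a point from camera to tool coordinates, whose origin is the TCP and whose axes are the flange's). Camera axes: x right, y up, looking along -z (the intrinsics and any distortion apply to the point x, -y, -z); pixel columns grow to the right and rows downward; lengths in m; the calibration is good to about 2 mm. A picture is of the moment at which its call begins: read the wrist's pose just before it. camera_info takes no time and is no camera call.
- robot.close_job(): hands the job in; it is judged then, once.
The state is a dict: "time": time; "joint_positions": joint angles; "qvel": joint speeds; "joint_torque": joint torques, N m; "tool_pos": TCP position; "ee_rot": TCP orientation; "wrist_force": force on the tool from outside, world axes, zero at the start; "wrist_torque": the same for the moment, N m; "width": finger opening in m; "finger_force": force on a finger pad.
Only numpy, scipy, OpenCV 4.12 (cv2) and the standard library are available. Lean on these libraries where they do the work, as an engineer would, in place of code of your own. Each camera call takes 0.05 s, during which the arm holds its last target. There are 200 camera calls.

## Working session

There is one attempt and no reset: what is moved stays moved. The work goes in short steps, Python scripts to look and compute and a tool call to move; the robot and the scene stay as the last step left them, time stands still between calls to the robot, and variables do not carry over. Pictures are saved under pics/ and viewed, at most 12 in all, crops included, and the job is handed in when it is done.

Besides the shell and the picture viewer there is one more tool, called in YAML: its name, and indented under it one key for each argument. arm_command: Moves the arm, as the interface text tells. Shift numbers are shares of 0.5 m and turn numbers shares of 120 degrees, none past 1 either way. Its arguments: {"type":"object","properties":{"targets":{"type":"array"},"claw":{"type":"number"}},"required":["targets"]}

```bash
mkdir -p pics
cat > h.py <<'E'
import numpy as np, cv2
from bench import robot
from scipy.spatial.transform import Rotation as R
def snap(n,f=None):
    o=robot.get_obs(); im=robot.snapshot(n); 
    if f: cv2.imwrite('pics/'+f,im[:,:,::-1])
    return o,im
def cam(n,o=None):
    c=robot.camera_info(n)
    if n=='wrist':
        T=np.eye(4);T[:3,:3]=R.from_euler('xyz',o['ee_rot']).as_matrix();T[:3,3]=o['tool_pos']
        E=T@np.array(c['T_tool_cam'])
    else: E=np.array(c['extrinsics'])
    return c,E
def ray(n,uv,z,o=None):
    c,E=cam(n,o); f=210/np.tan(np.radians(c['vfov'])/2)
    K=np.array([[f,0,c['cx']],[0,f,c['cy']],[0,0,1.]])
    p=cv2.undistortPoints(np.array(uv,float).reshape(-1,1,2),K,np.array([c['k1'],0,0,0.])).reshape(-1,2)
    d=np.c_[p[:,0],-p[:,1],-np.ones(len(p))]@E[:3,:3].T
    t=(z-E[2,3])/d[:,2]
    return E[:3,3]+d*t[:,None]
def proj(n,P,o=None):
    c,E=cam(n,o); f=210/np.tan(np.radians(c['vfov'])/2)
    q=(np.atleast_2d(P)-E[:3,3])@E[:3,:3]
    s=np.c_[q[:,0],-q[:,1]]/-q[:,2:3]; s=s*(1+c['k1']*(s**2).sum(1))[:,None]
    return s*f+[c['cx'],c['cy']]
E
python3 - <<'E'
from h import *
o,t=snap('top','top.png');_,s=snap('scene','scene.png')
print(o);print(robot.camera_info('top'))
print(robot.camera_info('scene'));print(robot.camera_info('wrist'))
E
```

```text
{'time': 0.0, 'joint_positions': array([-1.20507290e+00,  8.79493971e-02,  1.37221919e+00,  2.25686630e-05,
        1.68359600e+00, -1.03090206e-01]), 'qvel': array([ 0.00065679,  0.00098362, -0.00081652,  0.0014541 ,  0.00057764,
       -0.00031515]), 'joint_torque': array([-7.78232206e-04, -3.40175664e+01, -3.02429652e+01,  7.17055681e-02,
        3.29722592e-02, -1.90703781e-04]), 'tool_pos': array([ 0.24832013, -0.49014947,  0.20432503]), 'ee_rot': array([-3.13943456e+00, -2.45819911e-04,  4.68815884e-01]), 'wrist_force': array([-0.39586354,  0.66762848,  0.46558675]), 'wrist_torque': array([-0.07021569,  0.04619658, -0.06100219]), 'finger_force': 0.0, 'width': 0.09407022290411393}
{'vfov': 50.56942059214262, 'cx': 279.48206588469253, 'cy': 215.79734145996582, 'k1': 0.005358676851845887, 'extrinsics': array([[-0.00484678,  0.99038327, -0.13826603,  0.34244711],
       [-0.99992491, -0.00324368,  0.01181727,  0.00237707],
       [ 0.01125513,  0.13831292,  0.99032462,  1.09818513],
       [ 0.        ,  0.        ,  0.        ,  1.        ]])}
{'vfov': 48.71952658668117, 'cx': 279.8920191750432, 'cy': 202.70054092540087, 'k1': -0.14060263116918686, 'extrinsics': array([[ 0.59908477, -0.67835076,  0.42536771,  0.9100934 ],
       [ 0.80065896,  0.51186921, -0.31134408, -0.32215041],
       [-0.00653213,  0.52709596,  0.84978066,  0.8791265 ],
       [ 0.        ,  0.        ,  0.        ,  1.        ]])}
{'vfov': 68.61546531826524, 'cx': 280.4925109782378, 'cy': 206.1134866232302, 'k1': -0.020484017907158456, 'T_tool_cam': array([[-5.17357711e-04,  9.67297370e-01,  2.53644498e-01,
         7.33823729e-02],
       [ 9.99999841e-01,  4.43206961e-04,  3.49484028e-04,
         1.55871493e-04],
       [ 2.25637974e-04,  2.53644638e-01, -9.67297445e-01,
        -1.78805245e-01],
       [ 0.00000000e+00,  0.00000000e+00,  0.00000000e+00,
         1.00000000e+00]])}
```

View pics/top.png

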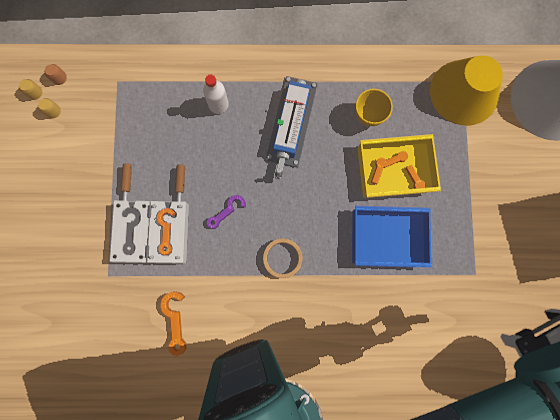

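View pics/scene.png

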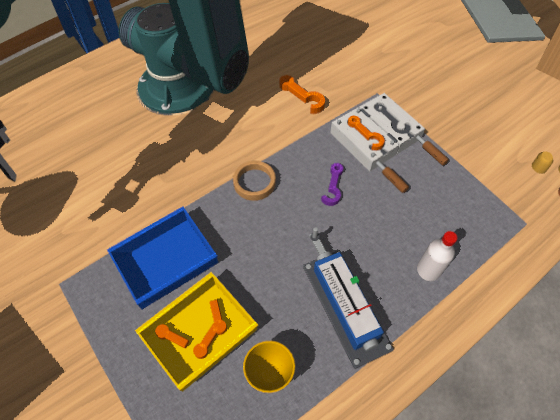

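The orange objects in the top view are:
- the hook in the mould, at (167,232)
- a larger loose orange hook, at (174,322)
- broken pieces in the yellow bin, at (390,168)

There is also a purple hook at (226,211). The one in the mould at (167,232) fits: it is orange and the smaller of the two whole ones. I'll confirm with a crop.

Run:
```python
from h import *
t=cv2.imread('pics/top.png'); 
a=cv2.resize(t[155:275,100:200],None,fx=4.5,fy=4.5,interpolation=cv2.INTER_CUBIC)[:540]
b=cv2.resize(t[70:190,255:325],None,fx=4.5,fy=4.5,interpolation=cv2.INTER_CUBIC)[:540]
cv2.imwrite('pics/crop.png',np.hstack([a,b]))
hsv=cv2.cvtColor(t,cv2.COLOR_BGR2HSV)
m=cv2.inRange(hsv,(5,160,120),(18,255,255))
n,l,st,c=cv2.connectedComponentsWithStats(m)
for i in range(1,n):
    if st[i,4]>60:
        ys,xs=np.where(l==i); w=ray('top',np.c_[xs,ys],.05)[:,:2]
        (cx,cy),(A,B),an=cv2.minAreaRect(w.astype(np.float32)); print(st[i],c[i],(cx,cy),A,B,an)
def comp(lo,hi,z,amin=20):
    m=cv2.inRange(hsv,lo,hi); n,l,st,c=cv2.connectedComponentsWithStats(m)
    for i in range(1,n):
        if st[i,4]>=amin:
            ys,xs=np.where(l==i); w=ray('top',np.c_[xs,ys],z)[:,:2]
            r=cv2.minAreaRect(w.astype(np.float32)); print(c[i].round(1),st[i,4],np.round(r[0],3),np.round(r[1],3),round(r[2],1),'mean',w.mean(0).round(4))
print('blue');comp((100,120,60),(125,255,255),.045,100)
print('green');comp((45,120,80),(80,255,255),.056,8)
print('red');comp((0,170,120),(4,255,255),.058,8)
for nme,uv in [('glue',(217,100)),('shade',(374,107)),('tape',(283,258)),('pin',(279,168))]: print(nme,ray('top',[uv],.05)[0].round(3))
```

```text
[372 151  36  34 362] [387.53314917 164.09116022] (0.6150662899017334, -0.2693060338497162) 0.04388085752725601 0.1117890328168869 39.20591354370117
[407 165  19  24 179] [416.05586592 177.84357542] (0.5833818912506104, -0.3407752811908722) 0.0615210123360157 0.025393854826688766 23.95868682861328
[157 208  19  47 403] [164.87593052 231.07444169] (0.45407456159591675, 0.26245948672294617) 0.041944440454244614 0.10982538759708405 85.48322296142578
[161 292  25  55 650] [173.18769231 318.38307692] (0.25061726570129395, 0.23623043298721313) 0.12175504863262177 0.05343906581401825 2.7096192836761475
[169 347  16   9  71] [176.30985915 350.94366197] (0.17846719920635223, 0.22557498514652252) 0.0166940875351429 0.03415442630648613 4.226564407348633
blue
[293.5 123.7] 235 [ 0.734 -0.042] [0.055 0.186] 76.4 mean [ 0.719 -0.046]
[391.1 237.3] 4397 [ 0.44  -0.276] [0.187 0.143] 87.9 mean [ 0.4372 -0.2759]
green
[280.  121.6] 25 [ 0.72  -0.014] [0.012 0.013] 89.7 mean [ 0.7199 -0.0123]
red
[210.4  79.8] 90 [0.826 0.159] [0.026 0.025] 0.1 mean [0.8264 0.1583]
glue [0.778 0.143 0.05 ]
shade [ 0.759 -0.245  0.05 ]
tape [ 0.389 -0.018  0.05 ]
pin [ 0.605 -0.01   0.05 ]
```

View pics/crop.png

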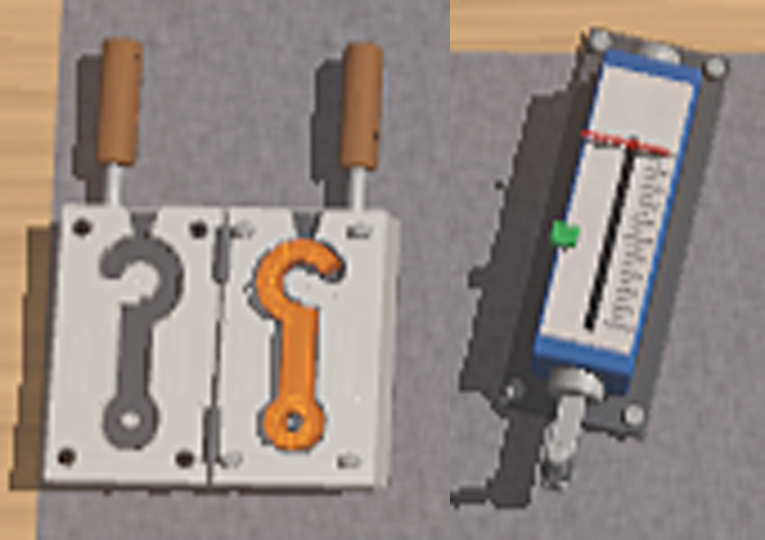

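The crop shows the smaller orange hook in the right mould half, bowl up and mouth to the right. The gauge pin is near crop (557,470) and the green clip at (565,234). I'm moving over the mould.

arm_command:
  targets:
    - [0.18, 0.65, 0.03, -0.225]
    - [0.18, 0.65, 0.03, -0.225]
    - [0.18, 0.65, 0.03, -0.225]
    - [0.18, 0.65, 0.03, -0.225]
    - [0.18, 0.65, 0.03, -0.225]
    - [0.18, 0.65, 0.03, -0.225]
    - [0.18, 0.65, 0.03, -0.225]
    - [0.18, 0.65, 0.03, -0.225]
  claw: 0

```text
time: 0.77
tool_pos: [0.3369, -0.1683, 0.22]
ee_rot: [-3.141, 0.0, -0.003]
wrist_force: [0.1, 0.6, 0.1]
width: 0.0943
finger_force: 0.0
```

arm_command:
  targets:
    - [0.18, 0.65, 0.0, 0]
    - [0.18, 0.65, 0.0, 0]
    - [0.18, 0.65, 0.0, 0]
    - [0.18, 0.65, 0.0, 0]
    - [0.18, 0.65, 0.0, 0]
    - [0.18, 0.65, 0.0, 0]
    - [0.18, 0.65, 0.0, 0]
    - [0.18, 0.65, 0.0, 0]

```text
time: 1.43
tool_pos: [0.4259, 0.1532, 0.22]
ee_rot: [3.141, 0.0, -0.002]
wrist_force: [0.5, 0.8, -0.1]
width: 0.0942
finger_force: 0.0
```

arm_command:
  targets:
    - [0.05, 0.22, 0, 0]
    - [0.05, 0.22, 0, 0]
    - [0.05, 0.22, 0, 0]
    - [0.05, 0.22, 0, 0]
    - [0.05, 0.22, 0, 0]
    - [0.05, 0.22, 0, 0]

```text
time: 1.93
tool_pos: [0.4508, 0.2603, 0.2197]
ee_rot: [3.14, 0.001, -0.002]
wrist_force: [-1.2, -1.1, -0.6]
width: 0.0941
finger_force: 0.0
```

Run:
```python
from h import *
o,im=snap('wrist','w1.png'); print(o['tool_pos'],o['ee_rot'])
t=im[:,:,::-1].copy(); hsv=cv2.cvtColor(t,cv2.COLOR_BGR2HSV)
m=cv2.inRange(hsv,(5,160,100),(18,255,255))
cs,h=cv2.findContours(m,cv2.RETR_CCOMP,cv2.CHAIN_APPROX_NONE)
for c,hh in zip(cs,h[0]):
    if cv2.contourArea(c)>100:
        w=ray('wrist',c.reshape(-1,2),.05,o)[:,:2]; r=cv2.minAreaRect(w.astype(np.float32))
        print(cv2.boundingRect(c),cv2.contourArea(c),hh[3],np.round(r[0],4),np.round(r[1],4),r[2],cv2.minEnclosingCircle(w.astype(np.float32)))
```

```text
[0.45081133 0.26032863 0.2197104 ] [ 3.14031164e+00  1.24835616e-03 -2.40131990e-03]
(286, 342, 26, 33) 599.5 -1 [0.2193 0.2364] [0.0521 0.0341] 1.3892525434494019 ((0.21959447860717773, 0.23713067173957825), 0.02674827165901661)
(271, 279, 39, 31) 510.0 -1 [0.3141 0.2503] [0.031  0.0558] 42.35042190551758 ((0.3128470480442047, 0.24919304251670837), 0.02831229940056801)
(261, 139, 37, 94) 1420.5 -1 [0.4554 0.2644] [0.0398 0.1092] 85.90441131591797 ((0.4551321566104889, 0.26054126024246216), 0.05470401048660278)
```

View pics/w1.png

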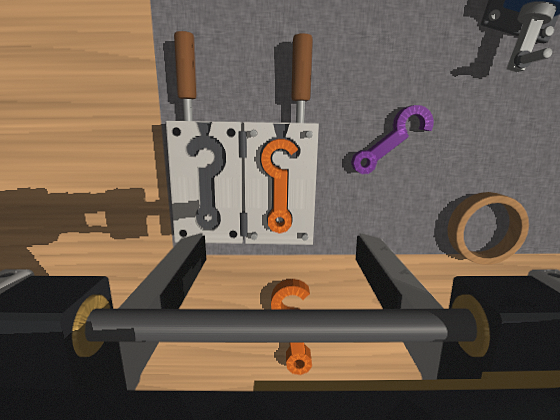

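The wrist view shows the hook at (280,185), bowl at (280,155), eye at (280,222), with the fingers straddling it in y. I'll fit the shank centreline and mould edges.

Run:
```python
from h import *
o=robot.get_obs()
t=cv2.imread('pics/w1.png'); hsv=cv2.cvtColor(t,cv2.COLOR_BGR2HSV)
m=cv2.inRange(hsv,(5,160,100),(18,255,255)); m[:,:255]=0;m[:,305:]=0;m[:135]=0;m[240:]=0
rows=np.arange(178,206); c=[np.where(m[r])[0].mean() for r in rows]
w=ray('wrist',np.c_[c,rows],.05,o); p=np.polyfit(w[:,0],w[:,1],1); print('shank yaw',np.degrees(np.arctan(p[0])),'y@.455',np.polyval(p,.455), w[0],w[-1])
ys,xs=np.where(m>0)
for z in(.05,): 
  W=ray('wrist',np.c_[xs,ys],z,o); print(W.min(0),W.max(0))
e=m.copy(); e[:206]=0; ys,xs=np.where(e>0); print('eye',ray('wrist',[[(xs.min()+xs.max())/2,221]],.05,o), xs.min(),xs.max(),ys.max())
for uv in [(168,122),(318,123),(313,244),(173,243)]: print(ray('wrist',[uv],.04,o)[0].round(4))
# gripper pads hole check
```

```text
shank yaw -0.25097341891186925 y@.455 0.26017429850983603 [0.46610274 0.26012568 0.05      ] [0.43417588 0.26026553 0.05      ]
[0.40073927 0.24097024 0.05      ] [0.50983687 0.28149249 0.05      ]
eye [[0.41455755 0.26094514 0.05      ]] 268 291 232
[0.5289 0.3863 0.04  ]
[0.5269 0.217  0.04  ]
[0.3812 0.2194 0.04  ]
[0.3832 0.394  0.04  ]
```

arm_command:
  targets:
    - [-0.01, 0, -0.08, 0]
    - [-0.01, 0, -0.16, 0]
    - [-0.01, 0, -0.24, 0]
    - [-0.01, 0, -0.3, 0]
    - [-0.01, 0, -0.33, 0]
    - [-0.01, 0, -0.35, 0]
    - [-0.01, 0, -0.355, 0]
    - [-0.01, 0, -0.355, 0]

```text
time: 2.65
tool_pos: [0.4465, 0.2602, 0.0432]
ee_rot: [3.142, -0.0, -0.004]
wrist_force: [-0.4, -0.3, 1.3]
width: 0.0939
finger_force: 0.0
```

arm_command:
  targets:
    - [0, 0, 0, 0]
    - [0, 0, 0, 0]
    - [0, 0, 0, 0]
    - [0, 0, 0, 0]
    - [0, 0, 0, 0]
    - [0, 0, 0, 0]
    - [0, 0, 0, 0]
    - [0, 0, 0, 0]
  claw: 1

```text
time: 3.32
tool_pos: [0.4462, 0.261, 0.0428]
ee_rot: [3.141, 0.0, -0.002]
wrist_force: [0.6, -0.8, -0.2]
width: 0.0437
finger_force: 0.0
```

arm_command:
  targets:
    - [0, 0, 0, 0]
    - [0, 0, 0, 0]
    - [0, 0, 0, 0]
    - [0, 0, 0, 0]
    - [0, 0, 0, 0]
    - [0, 0, 0, 0]
    - [0, 0, 0, 0]
    - [0, 0, 0, 0]

```text
time: 3.98
tool_pos: [0.4461, 0.2609, 0.0427]
ee_rot: [3.141, 0.0, -0.002]
wrist_force: [0.4, 0.1, 0.4]
width: 0.0157
finger_force: 30.0
```

arm_command:
  targets:
    - [0, 0, 0.01, 0]
    - [0, 0, 0.03, 0]
    - [0, 0, 0.06, 0]
    - [0, 0, 0.1, 0]
    - [0, 0, 0.14, 0]
    - [0, 0, 0.18, 0]
    - [0, 0, 0.2, 0]
    - [0, 0, 0.2, 0]

```text
time: 4.65
tool_pos: [0.4481, 0.2618, 0.1468]
ee_rot: [-3.139, -0.007, -0.002]
wrist_force: [-0.4, 0.5, 0.0]
width: 0.0156
finger_force: 30.0
```

arm_command:
  targets:
    - [0.104, -0.08, 0, -0.05]
    - [0.104, -0.49, 0, -0.113]
    - [0.104, -0.49, 0, -0.113]
    - [0.104, -0.49, 0, -0.113]
    - [0.104, -0.49, 0, -0.113]
    - [0.104, -0.49, 0, -0.113]
    - [0.104, -0.49, 0, -0.113]
    - [0.104, -0.49, 0, -0.113]

```text
time: 5.32
tool_pos: [0.4977, 0.0131, 0.1416]
ee_rot: [3.141, 0.002, -0.244]
wrist_force: [-0.5, 1.4, -0.9]
width: 0.0157
finger_force: 30.0
```

Run:
```python
from h import *
o,im=snap('wrist','w2.png'); print(o['tool_pos'],o['ee_rot'])
np.savez('w2.npz',tool_pos=o['tool_pos'],ee_rot=o['ee_rot'])
```

```text
[0.49770484 0.01306183 0.14162523] [ 3.14054980e+00  1.85132442e-03 -2.44447060e-01]
```

View pics/w2.png

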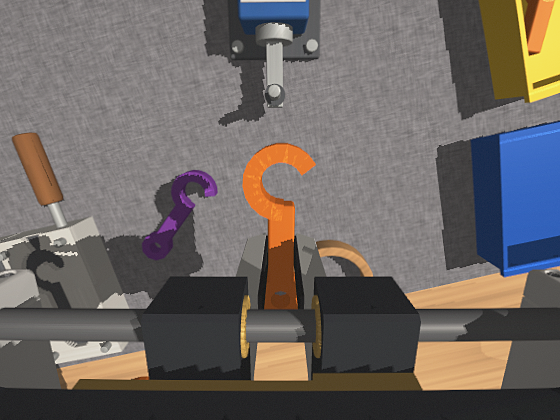

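The pin top is at (274,91) in the wrist view, the hook bowl centre at about (281,182), and the gauge axis is nearly vertical in the picture. I'll compute the pin, gauge yaw, held bowl and clip setting.

Run:
```python
from h import *
o=dict(np.load('w2.npz'))
pin=ray('wrist',[(274,91)],.070,o)[0]; print('pin',pin)
t=cv2.imread('pics/w2.png'); hsv=cv2.cvtColor(t,cv2.COLOR_BGR2HSV)
m=cv2.inRange(hsv,(5,150,80),(18,255,255)); m[:130]=0; m[235:]=0;m[:,:230]=0;m[:,330:]=0
ztop=o['tool_pos'][2]+.007
ys,xs=np.where(m>0); W=ray('wrist',np.c_[xs,ys],ztop,o)
T=R.from_euler('z',o['ee_rot'][2]).as_matrix(); L=(W-o['tool_pos'])@T
print('hook in tool-yaw frame: xmax',L[:,0].max(),'y',L[:,1].min(),L[:,1].max())
s=L[(L[:,0]<.018)]; print('shank y',[ (round(a,3),s[abs(s[:,0]-a)<.002][:,1].mean().round(4)) for a in(.006,.010,.014)])
# gauge in top & scene
for n,z in(('top',0),('scene',0)):
    g=cv2.cvtColor(cv2.imread(f'pics/{n}.png'),cv2.COLOR_BGR2HSV)
    for nm,lo,hi,zz in(('clip',(45,120,80),(80,255,255),.056),('ptr',(0,110,100),(6,255,255),.058),('ptr2',(172,110,100),(180,255,255),.058)):
        k=cv2.inRange(g,lo,hi); N,l,st,c=cv2.connectedComponentsWithStats(k)
        for i in range(1,N):
            if st[i,4]>=4:
                ys,xs=np.where(l==i); w=ray(n,np.c_[xs,ys],zz)[:,:2]
                if .62<w[:,0].mean()<.85 and abs(w[:,1].mean()+.04)<.08: print(n,nm,c[i].round(1),st[i],w.mean(0).round(4))
# blue front edge in wrist view, housing top z=.053
b=cv2.inRange(hsv,(100,120,40),(125,255,255)); b[60:]=0;b[:,:200]=0;b[:,340:]=0
cols=np.arange(248,300); r=[np.where(b[:,c])[0].max() for c in cols]
w=ray('wrist',np.c_[cols,r],.05,o); p=np.polyfit(w[:,1],w[:,0],1); print('front edge angle',np.degrees(np.arctan(-p[0])), w.mean(0))
```

```text
pin [ 0.5949779  -0.00632513  0.07      ]
hook in tool-yaw frame: xmax 0.06421939881414171 y -0.01937097462699118 0.02118788956560663
shank y [(0.006, np.float64(nan)), (0.01, np.float64(-0.0001)), (0.014, np.float64(-0.0001))]
top clip [280.  121.6] [278 119   6   6  25] [ 0.7199 -0.0123]
top ptr [294.5 101.5] [286  99  17   6  23] [ 0.7704 -0.0482]
scene clip [354.6 279.5] [350 276   9   8  48] [ 0.7216 -0.0101]
scene ptr [359.4 309.4] [348 304  24  12  44] [ 0.7721 -0.0429]
front edge angle -12.442226515010134 [ 0.64499007 -0.0182829   0.05      ]<stdin>:10: RuntimeWarning: Mean of empty slice.
  ret = ret.dtype.type(ret / rcount)
```

arm_command:
  targets:
    - [0.06, -0.01, 0, 0]
    - [0.112, -0.018, 0, 0]
    - [0.112, -0.018, -0.03, 0]
    - [0.112, -0.018, -0.07, 0]
    - [0.112, -0.018, -0.1, 0]
    - [0.112, -0.018, -0.11, 0]
    - [0.112, -0.018, -0.11, 0]
    - [0.112, -0.018, -0.11, 0]

```text
time: 6.03
tool_pos: [0.5541, 0.0083, 0.0879]
ee_rot: [-3.141, 0.0, -0.237]
wrist_force: [-0.7, 0.4, -0.3]
width: 0.0154
finger_force: 30.0
```

Run:
```python
from h import *
o,im=snap('wrist','w3.png'); print(o['tool_pos'],o['ee_rot'])
T=R.from_euler('z',o['ee_rot'][2]).as_matrix()
b=o['tool_pos']+T@np.array([.042,0,0]); 
for z in(o['tool_pos'][2]+.007,):
    print('bowl px',proj('wrist',[b[0],b[1],z],o),'pin px (est)',proj('wrist',[.595,-.0063,.07],o))
x=im[60:260,180:400,::-1]; cv2.imwrite('pics/w3c.png',cv2.resize(x,None,fx=3,fy=3))
```

```text
[0.55412969 0.00832811 0.08789641] [-3.14127017e+00  3.53690077e-04 -2.37322228e-01]
bowl px [[280.23314037 182.93615535]] pin px (est) [[287.43922047 174.13858914]]
```

View pics/w3c.png

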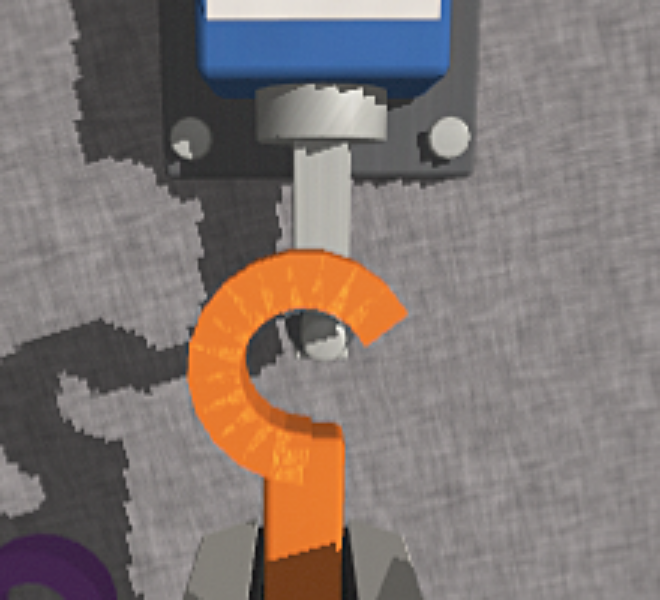

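The crop shows the pin inside the bowl, at crop (321,338), about 4.5 mm to the right of the bowl centre at (305,367). I'll correct y, lower, and then look with the top camera.

arm_command:
  targets:
    - [0, -0.009, 0, 0]
    - [0, -0.009, 0, 0]
    - [0, -0.009, 0, 0]
    - [0, -0.009, -0.02, 0]
    - [0, -0.009, -0.04, 0]
    - [0, -0.009, -0.06, 0]
    - [0, -0.009, -0.066, 0]
    - [0, -0.009, -0.066, 0]

```text
time: 6.75
tool_pos: [0.5526, 0.0026, 0.0523]
ee_rot: [3.141, 0.004, -0.239]
wrist_force: [-0.2, -0.3, -0.0]
width: 0.0154
finger_force: 30.0
```

Run:
```python
from h import *
o,im=snap('wrist','w4.png'); print(o['tool_pos'],o['ee_rot'],o['wrist_force'])
x=im[20:220,180:400,::-1]; cv2.imwrite('pics/w4c.png',cv2.resize(x,None,fx=3,fy=3))
```

```text
[0.55257132 0.00256394 0.05233657] [ 3.14090925  0.00444831 -0.23914863] [-0.15489165 -0.33745086 -0.00532219]
```

View pics/w4c.png

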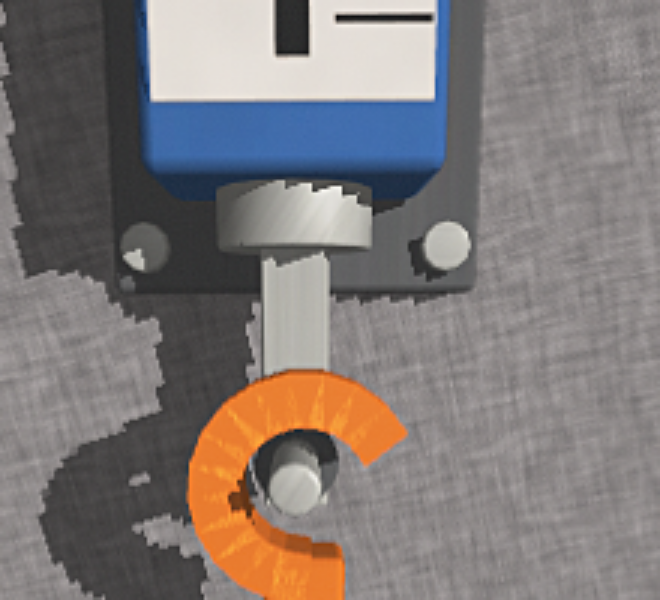

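The pin, top at crop (296,488), is seated in the bowl, the underside is clear of the bar, and the axes are aligned. I'm pulling about 50 mm slowly.

arm_command:
  targets:
    - [-0.01, 0.003, 0, 0]
    - [-0.022, 0.006, 0, 0]
    - [-0.034, 0.009, 0, 0]
    - [-0.046, 0.012, 0, 0]
    - [-0.06, 0.015, 0, 0]
    - [-0.074, 0.019, 0, 0]
    - [-0.088, 0.022, 0, 0]
    - [-0.096, 0.024, 0, 0]

```text
time: 7.47
tool_pos: [0.5083, 0.0138, 0.0558]
ee_rot: [-3.141, -0.008, -0.239]
wrist_force: [9.0, -2.7, -5.3]
width: 0.0154
finger_force: 30.0
```

```bash
cat > g.py <<'E'
from h import *
def meas(tag):
    u=np.array([.9715,-.237]); o=robot.get_obs(); print(o['time'],o['tool_pos'].round(4),o['wrist_force'].round(1),o['finger_force'])
    for n in('top','scene'):
        _,im=snap(n,f'{n}_{tag}.png'); g=cv2.cvtColor(im,cv2.COLOR_RGB2HSV); S={}
        for nm,lo,hi,zz in(('clip',(45,120,80),(80,255,255),.056),('ptr',(0,110,100),(6,255,255),.058)):
            k=cv2.inRange(g,lo,hi); N,l,st,c=cv2.connectedComponentsWithStats(k)
            for i in range(1,N):
                if st[i,4]>=3:
                    ys,xs=np.where(l==i); w=ray(n,np.c_[xs,ys],zz)[:,:2]
                    if .62<w[:,0].mean()<.85 and abs(w[:,1].mean()+.04)<.08: print(n,nm,c[i].round(1),st[i,4],'s',(w.mean(0)@u).round(4),'lat',(w.mean(0)@[.237,.9715]).round(4))
E
python3 -c "
from g import *; meas('a')
_,im=snap('scene'); cv2.imwrite('pics/s_a.png',cv2.resize(im[220:370,290:410,::-1],None,fx=4,fy=4))"
```

```text
7.4667 [0.5083 0.0138 0.0558] [ 9.  -2.7 -5.3] 29.96609777212143
top clip [280.  121.6] 25 s 0.7023 lat 0.1586
top ptr [283. 115.] 3 s 0.7196 lat 0.1552
top ptr [287.2 116.2] 4 s 0.719 lat 0.1443
top ptr [294.2 117.8] 15 s 0.7192 lat 0.127
scene clip [354.5 279.6] 49 s 0.7035 lat 0.161
scene ptr [359.5 285.5] 4 s 0.7187 lat 0.1635
scene ptr [347. 291.] 34 s 0.719 lat 0.1367
```

View pics/s_a.png

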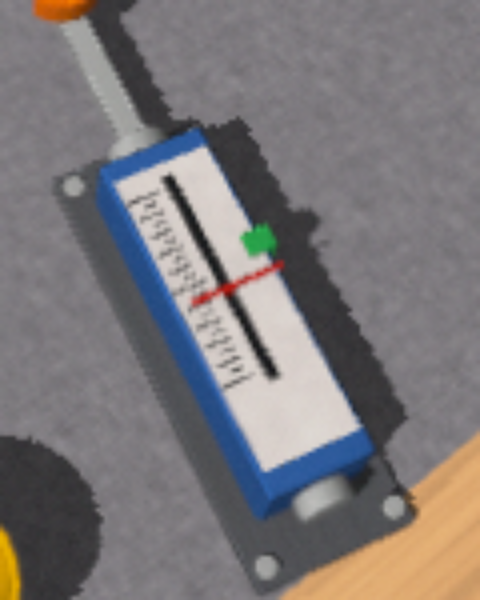

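The pointer bar is at about crop (237,285), roughly 16 mm short of the green clip at (259,240). Next is a bit further.

arm_command:
  targets:
    - [-0.005, 0.001, 0, 0]
    - [-0.01, 0.002, 0, 0]
    - [-0.015, 0.004, 0, 0]
    - [-0.018, 0.004, 0, 0]
    - [-0.018, 0.004, 0, 0]
    - [-0.018, 0.004, 0, 0]
    - [-0.018, 0.004, 0, 0]

```text
time: 8.2
tool_pos: [0.5006, 0.0156, 0.056]
ee_rot: [-3.141, -0.01, -0.239]
wrist_force: [9.7, -3.2, -7.2]
width: 0.0155
finger_force: 30.0
```

```bash
python3 -c "
from g import *; meas('b')"
```

```text
8.2 [0.5006 0.0156 0.056 ] [ 9.7 -3.2 -7.2] 29.965640008449554
top clip [280.  121.6] 25 s 0.7022 lat 0.1585
top ptr [289.7 120.2] 19 s 0.7108 lat 0.1362
scene clip [354.2 279.2] 44 s 0.7027 lat 0.1608
scene ptr [346.6 287.1] 38 s 0.7116 lat 0.1396
```

arm_command:
  targets:
    - [-0.005, 0.001, 0, 0]
    - [-0.01, 0.002, 0, 0]
    - [-0.014, 0.003, 0, 0]
    - [-0.018, 0.004, 0, 0]
    - [-0.018, 0.004, 0, 0]
    - [-0.018, 0.004, 0, 0]

```text
time: 8.8
tool_pos: [0.4924, 0.0174, 0.0563]
ee_rot: [-3.141, -0.012, -0.239]
wrist_force: [11.2, -3.3, -6.4]
width: 0.0155
finger_force: 30.0
```

```bash
python3 -c "
from g import *; meas('c')
_,im=snap('scene'); cv2.imwrite('pics/s_c.png',cv2.resize(im[240:330,310:400,::-1],None,fx=6,fy=6,interpolation=cv2.INTER_CUBIC))"
```

```text
8.8 [0.4924 0.0174 0.0563] [11.2 -3.3 -6.4] 29.989367723464966
top clip [279.3 121.9] 15 s 0.7011 lat 0.1599
top ptr [290.1 123.5] 21 s 0.7028 lat 0.1334
scene clip [355.  279.5] 34 s 0.7037 lat 0.1619
scene ptr [343.  283.9] 30 s 0.7032 lat 0.1363
```

View pics/s_c.png

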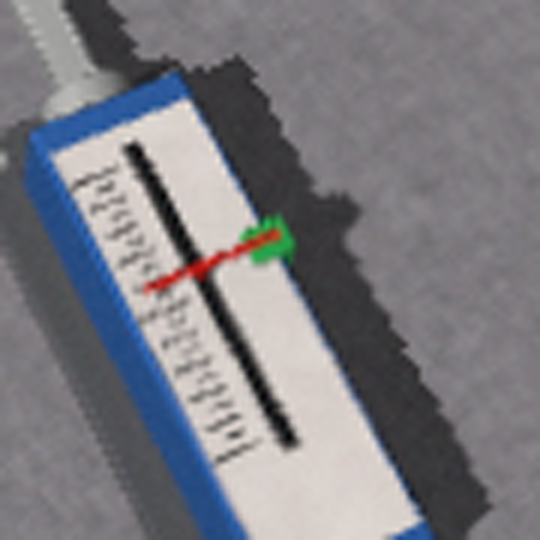

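The red pointer tip is at (275,238), over the green clip at (270,240), so it stands on the clip. I'll hold.

arm_command:
  targets:
    - [0, 0, 0, 0]
    - [0, 0, 0, 0]
    - [0, 0, 0, 0]
    - [0, 0, 0, 0]
    - [0, 0, 0, 0]
    - [0, 0, 0, 0]
    - [0, 0, 0, 0]
    - [0, 0, 0, 0]

```text
time: 9.62
tool_pos: [0.4925, 0.0174, 0.0563]
ee_rot: [-3.141, -0.012, -0.24]
wrist_force: [11.3, -2.7, -6.8]
width: 0.0158
finger_force: 30.0
```

arm_command:
  targets:
    - [0, 0, 0, 0]
    - [0, 0, 0, 0]
    - [0, 0, 0, 0]
    - [0, 0, 0, 0]
    - [0, 0, 0, 0]
    - [0, 0, 0, 0]
    - [0, 0, 0, 0]
    - [0, 0, 0, 0]

```text
time: 10.28
tool_pos: [0.4925, 0.0174, 0.0563]
ee_rot: [-3.141, -0.012, -0.239]
wrist_force: [11.6, -3.1, -7.5]
width: 0.0153
finger_force: 30.0
```

arm_command:
  targets:
    - [0, 0, 0, 0]
    - [0, 0, 0, 0]
    - [0, 0, 0, 0]
    - [0, 0, 0, 0]
    - [0, 0, 0, 0]
    - [0, 0, 0, 0]
    - [0, 0, 0, 0]
    - [0, 0, 0, 0]

```text
time: 10.95
tool_pos: [0.4925, 0.0174, 0.0563]
ee_rot: [-3.141, -0.012, -0.239]
wrist_force: [12.1, -3.0, -6.6]
width: 0.0152
finger_force: 30.0
```

```bash
python3 -c "
from g import *; meas('d')"
```

```text
10.95 [0.4925 0.0174 0.0563] [12.1 -3.  -6.6] 29.989489316940308
top clip [279.5 121.9] 14 s 0.7012 lat 0.1595
top ptr [288.8 123.2] 24 s 0.7028 lat 0.1366
scene clip [354.8 279.6] 36 s 0.7037 lat 0.1616
scene ptr [343. 284.] 32 s 0.7034 lat 0.1362
```

Held 2.1 s. Easing back.

arm_command:
  targets:
    - [0.006, -0.001, 0, 0]
    - [0.014, -0.003, 0, 0]
    - [0.022, -0.005, 0, 0]
    - [0.03, -0.007, 0, 0]
    - [0.038, -0.009, 0, 0]
    - [0.046, -0.011, 0, 0]
    - [0.054, -0.013, 0, 0]
    - [0.062, -0.015, 0, 0]

```text
time: 11.72
tool_pos: [0.5214, 0.0105, 0.0558]
ee_rot: [-3.141, -0.006, -0.239]
wrist_force: [6.6, -2.3, -3.3]
width: 0.0156
finger_force: 30.0
```

arm_command:
  targets:
    - [0.008, -0.002, 0, 0]
    - [0.016, -0.004, 0, 0]
    - [0.024, -0.006, 0, 0]
    - [0.032, -0.008, 0, 0]
    - [0.04, -0.01, 0, 0]
    - [0.048, -0.012, 0, 0]
    - [0.054, -0.013, 0, 0]
    - [0.054, -0.013, 0, 0]

```text
time: 12.38
tool_pos: [0.5464, 0.0044, 0.0549]
ee_rot: [-3.142, 0.0, -0.239]
wrist_force: [2.0, -0.0, 0.6]
width: 0.0153
finger_force: 30.0
```

Run:
```python
from g import *; meas('e')
o,im=snap('wrist','w5.png'); g=cv2.cvtColor(im,cv2.COLOR_RGB2HSV)
m=cv2.inRange(g,(5,150,80),(18,255,255)); m[:60]=0;m[235:]=0;m[:,:230]=0;m[:,330:]=0
ys,xs=np.where(m>0); T=R.from_euler('z',o['ee_rot'][2]).as_matrix()
L=(ray('wrist',np.c_[xs,ys],o['tool_pos'][2]+.007,o)-o['tool_pos'])@T; print(L.min(0),L.max(0))
x=im[20:220,180:400,::-1]; cv2.imwrite('pics/w5c.png',cv2.resize(x,None,fx=3,fy=3))
```

```text
12.3833 [0.5464 0.0044 0.0549] [ 2.  -0.   0.6] 29.99149650335312
top clip [279.8 121.6] 26 s 0.7022 lat 0.1589
top ptr [293.1 101.8] 10 s 0.7583 lat 0.1389
top ptr [300.  103.3] 6 s 0.7585 lat 0.1216
scene clip [354.6 279.5] 48 s 0.7034 lat 0.1612
scene ptr [369.3 303.7] 3 s 0.758 lat 0.1634
scene ptr [357.  309.5] 40 s 0.7588 lat 0.1372
[ 0.01138532 -0.01882718  0.007     ] [0.06420193 0.02170474 0.007     ]
```

View pics/w5c.png

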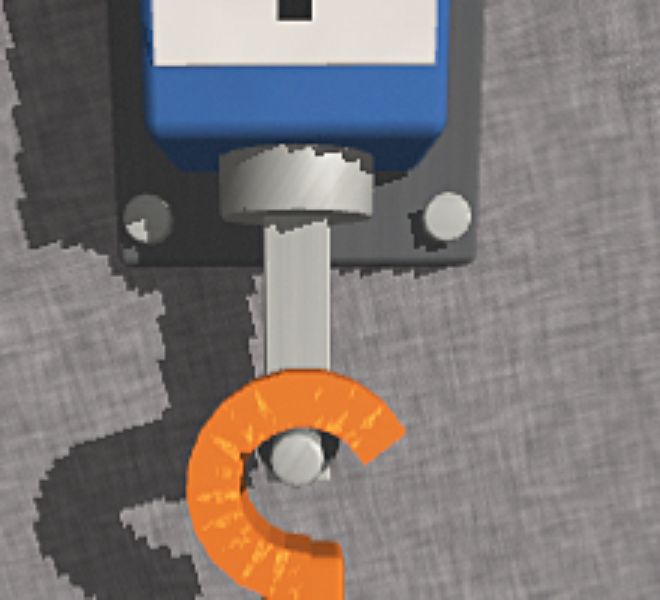

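The pin, at crop (298,457), is still touching the +x inside of the bowl, with the gauge about 1–2 mm from zero. I'll ease 6 mm more to centre and then lift off.

arm_command:
  targets:
    - [0.006, -0.001, 0, 0]
    - [0.012, -0.003, 0, 0]
    - [0.012, -0.003, 0, 0]
    - [0.012, -0.003, 0, 0]
    - [0.012, -0.003, 0, 0]

```text
time: 12.95
tool_pos: [0.5516, 0.003, 0.0543]
ee_rot: [3.141, 0.002, -0.239]
wrist_force: [-0.7, 0.4, -0.1]
width: 0.0158
finger_force: 30.0
```

arm_command:
  targets:
    - [0, 0, 0.02, 0]
    - [0, 0, 0.05, 0]
    - [0, 0, 0.09, 0]
    - [0, 0, 0.13, 0]
    - [0, 0, 0.17, 0]
    - [0, 0, 0.19, 0]
    - [0, 0, 0.19, 0]

```text
time: 13.53
tool_pos: [0.554, 0.0028, 0.1537]
ee_rot: [-3.141, -0.007, -0.239]
wrist_force: [-0.3, -0.1, 0.1]
width: 0.0154
finger_force: 30.0
```

arm_command:
  targets:
    - [-0.228, -0.576, 0, 0.4]
    - [-0.228, -0.576, 0, 0.4]
    - [-0.228, -0.576, 0, 0.4]
    - [-0.228, -0.576, 0, 0.4]
    - [-0.228, -0.576, 0, 0.4]
    - [-0.228, -0.576, 0, 0.4]
    - [-0.228, -0.576, 0, 0.4]
    - [-0.228, -0.576, 0, 0.4]

```text
time: 14.2
tool_pos: [0.4392, -0.2798, 0.1484]
ee_rot: [-3.139, 0.0, 0.604]
wrist_force: [1.0, 0.7, -1.0]
width: 0.0154
finger_force: 30.0
```

arm_command:
  targets:
    - [0, 0, 0, 0.45]
    - [0, 0, 0, 0.45]
    - [0, 0, 0, 0.45]
    - [0, 0, 0, 0.45]
    - [0, 0, 0, 0.45]
    - [0, 0, 0, 0.45]
    - [0, 0, 0, 0.45]
    - [0, 0, 0, 0.45]

```text
time: 14.87
tool_pos: [0.4398, -0.2787, 0.1482]
ee_rot: [-3.139, -0.002, 1.546]
wrist_force: [0.0, 0.1, -0.1]
width: 0.0153
finger_force: 30.0
```

Run:
```python
from g import *; meas('f')
o,im=snap('wrist','w6.png'); print(o['tool_pos'],o['ee_rot'])
g=cv2.cvtColor(im,cv2.COLOR_RGB2HSV); m=cv2.inRange(g,(100,120,40),(125,255,255))
n,l,st,c=cv2.connectedComponentsWithStats(m); 
for i in range(1,n):
    if st[i,4]>500:
        ys,xs=np.where(l==i); w=ray('wrist',np.c_[xs,ys],.045,o)[:,:2]; print(st[i],w.min(0),w.max(0))
cv2.imwrite('pics/w6.png',im[:,:,::-1])
```

```text
14.8667 [ 0.4398 -0.2787  0.1482] [ 0.   0.1 -0.1] 29.99082773923874
top clip [280.  121.6] 23 s 0.7023 lat 0.1584
top ptr [287.8 100. ] 5 s 0.7597 lat 0.1526
top ptr [296.6 102. ] 16 s 0.7598 lat 0.1305
scene clip [354.6 279.5] 48 s 0.7034 lat 0.1612
scene ptr [359.4 309.4] 45 s 0.7603 lat 0.1413
[ 0.43990132 -0.27873442  0.1483881 ] [-3.13963733e+00 -1.51239258e-03  1.54079139e+00]
[  203   106   161   171 19253] [ 0.36847265 -0.35417208] [ 0.51488144 -0.18728403]
```

View pics/w6.png

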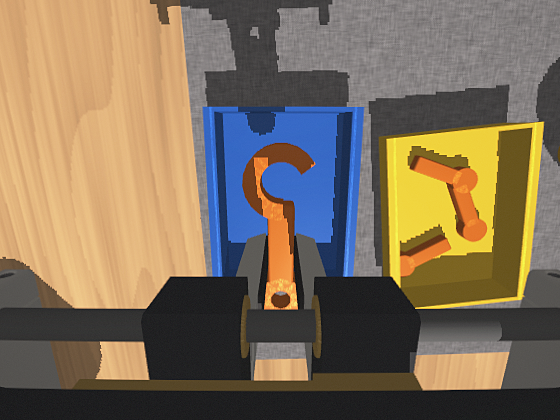

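The gauge pointer is back home at s = 0.7598. The wrist view shows the hook over the blue bin, whose rim spans (203,106)–(363,277), fitting lengthwise. I'll lower and release with a partial opening.

arm_command:
  targets:
    - [0.003, -0.012, -0.06, 0]
    - [0.003, -0.012, -0.12, 0]
    - [0.003, -0.012, -0.17, 0]
    - [0.003, -0.012, -0.21, 0]
    - [0.003, -0.012, -0.24, 0]
    - [0.003, -0.012, -0.255, 0]
    - [0.003, -0.012, -0.262, 0]
    - [0.003, -0.012, -0.262, 0]

```text
time: 15.68
tool_pos: [0.4417, -0.2849, 0.0181]
ee_rot: [-3.141, -0.001, 1.54]
wrist_force: [0.3, -1.1, -0.2]
width: 0.0153
finger_force: 30.0
```

arm_command:
  targets:
    - [0, 0, 0, 0]
    - [0, 0, 0, 0]
    - [0, 0, 0, 0]
    - [0, 0, 0, 0]
    - [0, 0, 0, 0]
    - [0, 0, 0, 0]
  claw: 0.6

```text
time: 16.18
tool_pos: [0.4423, -0.2854, 0.0192]
ee_rot: [3.141, 0.001, 1.541]
wrist_force: [0.4, 0.5, -0.3]
width: 0.0373
finger_force: 0.0
```

arm_command:
  targets:
    - [0, 0, 0.03, 0]
    - [0, 0, 0.08, 0]
    - [0, 0, 0.14, 0]
    - [0, 0, 0.2, 0]
    - [0, 0, 0.26, 0]
    - [0, 0, 0.3, 0]
    - [0, 0, 0.3, 0]
    - [0, 0, 0.3, 0]

```text
time: 16.85
tool_pos: [0.4427, -0.2857, 0.1701]
ee_rot: [3.139, 0.002, 1.541]
wrist_force: [-1.0, 1.2, 0.6]
width: 0.0379
finger_force: 0.0
```

Run:
```python
from g import *; meas('z')
o,im=snap('wrist','w7.png'); g=cv2.cvtColor(im,cv2.COLOR_RGB2HSV)
m=cv2.inRange(g,(5,150,60),(18,255,255)); n,l,st,c=cv2.connectedComponentsWithStats(m)
for i in range(1,n):
    if st[i,4]>150:
        ys,xs=np.where(l==i); w=ray('wrist',np.c_[xs,ys],.02,o)[:,:2]; print(st[i],w.min(0),w.max(0))
```

```text
16.85 [ 0.4427 -0.2857  0.1701] [-1.   1.2  0.6] 0.0
top clip [280.  121.6] 23 s 0.7023 lat 0.1584
top ptr [294.3 101.5] 22 s 0.7598 lat 0.1363
scene clip [354.5 279.6] 49 s 0.7035 lat 0.161
scene ptr [359.1 309.5] 43 s 0.7602 lat 0.1408
[ 262  137   39  101 1669] [ 0.42253351 -0.33226575] [ 0.46275847 -0.22241841]
[ 402  148   74   83 2205] [ 0.57019503 -0.330231  ] [ 0.65675702 -0.2375112 ]
[393 224  49  41 954] [ 0.56626101 -0.36937556] [ 0.6205073  -0.32194918]
```

The hook lies in the bin, extents y −0.332 to −0.222 and x 0.42 to 0.46, the gauge is at zero and the hand is clear.

```bash
python3 -c "
from bench import robot; print(robot.close_job())"
```

```text
the job is handed in; nothing more can be done
None
```

I handed the job in at about 17 s: the hook pulled the pointer onto the clip and held it there about 2 s. I then eased the gauge back to zero and put the hook in the blue bin. The hand-in printed no verdict.

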